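# Index the receiver carousel to its next station

### The arm

A 7-joint arm with a two-finger parallel gripper is mounted at the origin on the work surface. World frame = base frame: x ahead of the robot, y to its left, z up, the work surface at z = 0. Lengths are in m, angles in rad, forces in N, time in s.
With the tool pointing down it reaches from about 0.425 to 0.875 m from the base axis. Payload 4.7 kg.
Tool frame: the origin (TCP) lies midway between the tips of the shut fingers; the grasp point (between the pads) lies 19 mm behind it; x points along the fingers, z is the direction in which the jaws open and shut, and the axes are right-handed (so a half turn about x gives the same grasp; the last joint's range is limited). The gripper opens to 87 mm and grips with 3 to 60 N. Pads are 19 mm wide; open, the fingers measure 117 mm over their backs; the gripper's body (75 mm by 190 mm) begins 51 mm behind the grasp point.
Start: joints at [-1.3, 0.321, -0.07, 1.45, 0.023, 1.371, -0.057], TCP at [0.165, 0.629, 0.198] pointing down, gripper open.
Joint ranges: [-2.86, 2.86], [-0.3, 2.09], [-1.38, 1.24], [0.06, 2.45], [-1.56, 4.7], [0.09, 2.05], [-2.69, 2.69]. Speed limits (rad/s): [2.57, 2.57, 3.14, 3.14, 3.14, 3.14, 3.14].

### API

Orientations are given as a rotation vector (axis times angle).
In Python, from bench import ctrl, vision, close_job gives the robot as it stands. The module is installed in compiled form; this text tells all that it offers.
- The arm moves only by the tool servo_tool, never from a script. Its argument "commands" is a list that holds one entry, the list of rows, each a list of 7 numbers: the turn, a rotation vector about the tool's x, y, z in degrees, then the shift along the tool's x, y, z in mm, then the finger opening in mm, from 0 to 87. In form: [[[wx, wy, wz, x, y, z, grip], ...]]. A call has 1 to 5 rows; each row is the pose to reach, as a shift and turn from the pose commanded when the call began, along the tool's axes at that moment; what a row does not reach only later rows make up. A row lasts 1/8 s, in which the tool goes at most 62.5 mm and 10.7 degrees, less where a joint would pass 70% of its speed; a pose out of reach is approached as far as the arm can. A call with a gripper value outside its range is refused whole. The fingers move at their own pace and stop on an object; "newtons" is the grip in N (left out, the last holds). Time passes only in rows, so rows that repeat a pose let the fingers close. It gives the time, the measured TCP pose, the force and the opening at its end, in the units of the state.
- ctrl.get_state(): the state, without advancing time (a new reading comes with each control period).
- vision.get_image(name): name is "scene" or "side" or "wrist"; returns the picture (420x560x3 uint8, red, green, blue); there is no depth.
- vision.camera_info(name): a dict with "fov_y" (degrees; the focal length in pixels is half the picture's height over the tangent of half this angle, whatever the lens; pixels are square), "cx", "cy" (the principal point, pixels), "pose" (4x4, takes a point from camera to world coordinates). Camera axes: x right, y down, z forward; pixel columns grow to the right and rows downward; lengths in m; the calibration is good to about 2 mm. A picture is of the moment at which its call begins: read the wrist's pose just before it. camera_info takes no time and is no camera call; for the wrist camera it gives the pose at the moment of the call.
- close_job(): hands the job in, once; it reports no verdict.
The state is a dict: "time": time; "joint_positions": joint angles; "qd": joint speeds; "joint_torque": joint torques, N m; "position": TCP position; "tool_rot": TCP orientation; "ft_force": force on the tool from outside, world axes, zero at the start; "torque": the same for the moment, N m; "grip_width": opening from 0.0 (shut) to 1.0 (fully open).
Only numpy, scipy, OpenCV 4.12 (cv2) and the standard library are available. Lean on these libraries where they do the work, as an engineer would, in place of code of your own. Each camera call takes 0.05 s, during which the arm holds its last target. There are 200 camera calls.

### The job

The receiver carousel is locked by a spring index pin: draw the pin up by its knob, turn the carousel counterclockwise (seen from above) to the next hole of the index plate, let the pin drop fully home in that hole, and let go. Go gently: feel for the hole rather than forcing the pin sideways or hard down on the plate. Leave the jars standing in their pockets and everything else on the bench where it is.

Things in the scene. Friction and masses are not known exactly. Their poses are not given: they have to be found in the camera images.
- axis (a point): A point on the vertical turning axis of the carousel, 66 mm above the bench, at the centre of the top face of the turntable disc (176 mm across). Fixed: it belongs to the white round base (320 mm across, 42 mm high) screwed to the bench. Its own -x axis points from the turning axis to the home hole, where the pin stands at the start; its z is up.
- knob_center (a point): Centre of the black pull knob of the index pin: upright cylinder 26 mm across, 30 mm tall, free all round. 99.5 mm above the bench with the pin home; rises with the pin. 130 mm from the turning axis; travels round with the carousel. Below it a steel pin 10 mm across, its nose chamfered by 1.5 mm. It can be grasped from above, or pushed sideways.
- lug (a point): Centre of the top of the aluminium lug of the carousel that carries the pin: 34 mm wide, 68 mm above the bench; on it, under the knob, a steel collar 22 mm across, up to 82 mm. The point is 110 mm from the turning axis. Nothing on the carousel but the knob is taller than 121 mm.
- pin (a joint): How far the pin is drawn up (m): 0 = fully home, 6.5 to 7 mm deep in a hole; about 0.007 = its nose rests on the face of the index plate; 0.014 = upper stop. A spring always pushes it down, 5 N at 0 rising to 8.5 N at the stop (250 N/m): let go, it drops by itself. Noisy reading.
- carousel (a joint): Turning angle of the carousel (rad), growing counterclockwise seen from above; 0 = home hole (start); stops at -0.12 and 1.1. Turns stiffly (0.2 N m: about 1.5 N at the knob) and stays where it is left. The next hole lies somewhere between 0.41 and 0.63 rad, depending on how the plate was set; it can be seen from above but is not measured. The hole after it is 0.52 rad further.
- home_hole (a point): Mouth of the home hole, 130 mm from the axis, 50 mm above the bench, under the lug. The plates are flat along the pin path but for holes 11.6 mm across. A steel plate 130 x 50 mm with the two further holes is bolted on, 0.5 mm higher; the pin rides up its edge (between 0.05 and 0.31 rad). A pin resting on the plate drops in by itself within about 1.5 mm of the centre of a hole.
- jar_a_mid (a point): Steel jar with a black cap, standing in one of the carousel's four pockets; 47 mm across, 55 mm tall, loose; point at its centre half-way up.
- jar_b_mid (a point): Amber glass jar with a white cap, standing in one of the carousel's four pockets; 47 mm across, 55 mm tall, loose; point at its centre half-way up.
- jar_c_mid (a point): Steel jar with a black cap, standing in one of the carousel's four pockets; 47 mm across, 55 mm tall, loose; point at its centre half-way up.
- beaker_mid (a point): Open steel beaker, 68 mm across, 75 mm tall, loose on the bench beside the carousel; point at its centre. To be left alone.
- bottle_mid (a point): White bottle, 56 mm across, 130 mm tall, loose on the bench; point at its centre. To be left alone.
- flange_mid (a point): Flat steel ring flange, 68 mm across, 14 mm tall, loose on the bench; point at its centre. To be left alone.
- wrench_grip (a point): Steel wrench, 160 mm long, lying on the bench; point on its handle. To be left alone.
Not all that is in view belongs to the job. What is shaped like the part that bears jar_c_mid but green is not meant.

How it is judged:
On the way, in this order (a step that is already met when the one before it is completed fails the run):
1. the pin is drawn clear of the home hole (value of joint pin above 0.0065 m and value of joint carousel below 0.1 rad), for 0.1 s.
2. the carousel is turned counterclockwise off the home hole with the pin out (value of joint pin above 0.005 m and value of joint carousel above 0.12 rad), for 0.1 s.
3. the pin has dropped home in the next hole (value of joint pin below 0.002 m and value of joint carousel between 0.36 and 0.68 rad), for 0.2 s.
At the end, for the whole second after the job is handed in: The pin is fully home (within 2 mm) in the next hole counterclockwise from the home hole (carousel angle between 0.36 and 0.68 rad, where only that hole lets it in), the carousel is at rest, and the three jars stand upright (within 0.15 rad) in their pockets (all of step 3 and velocity of joint carousel between -0.02 and 0.02 rad/s and angle between each of jar_a_mid, jar_b_mid, jar_c_mid's own z axis and vertical below 0.15 rad); the robot touches nothing.
It fails at once if the pin is forced: more than 25 N between the pin and the index plates (contact force between pin_shaft and segment above 25 N or contact force between pin_shaft and base above 25 N).
It fails at once if a jar is tipped or lifted out of its pocket (angle between any of jar_a_mid, jar_b_mid, jar_c_mid's own z axis and vertical above 0.35 rad or horizontal distance between any of jar_a_mid, jar_b_mid, jar_c_mid and axis above 0.075 m or height (world z) of any of jar_a_mid, jar_b_mid, jar_c_mid above 0.107 m).
It fails at once if something else on the bench is moved by more than 20 mm (distance of any of beaker_mid, bottle_mid, flange_mid, wrench_grip from where it was at the start of the episode above 0.02 m).
It also fails if it takes over 45 s, if anything falls off the work surface, if the arm or the gripper's body presses on something with over 40 N, if the wrist force passes 120 N, or if a joint passes its speed limit or range.

## Working session

There is one attempt and no reset: what is moved stays moved. The work goes in short steps, Python scripts to look and compute and a tool call to move; the robot and the scene stay as the last step left them, time stands still between calls to the robot, and variables do not carry over. Pictures are saved under pics/ and viewed, about 8 in all and at most 12, crops included, and the job is handed in when it is done.

Besides the shell and the picture viewer there is one more tool, called as name(argument=value, ...), one argument or row to a line, values as JSON. servo_tool: Moves the arm, as the interface text tells. Its arguments: {"type":"object","properties":{"commands":{"type":"array"},"newtons":{"type":"number"}},"required":["commands"]}

```bash
mkdir -p pics
cat > h.py <<'E'
import numpy as np, cv2
from scipy.spatial.transform import Rotation as R
from bench import ctrl, vision
def cast(name,px,z,info=None):
    i=info or vision.camera_info(name); f=210/np.tan(np.radians(i['fov_y'])/2)
    T=np.array(i['pose']); u,v=px
    d=T[:3,:3]@np.array([(u-i['cx'])/f,(v-i['cy'])/f,1]); o=T[:3,3]
    return o+d*(z-o[2])/d[2]
def proj(name,P,info=None):
    i=info or vision.camera_info(name); f=210/np.tan(np.radians(i['fov_y'])/2)
    T=np.array(i['pose']); c=T[:3,:3].T@(np.array(P)-T[:3,3])
    return i['cx']+f*c[0]/c[2], i['cy']+f*c[1]/c[2]
E
python3 - <<'E'
from h import *
s=ctrl.get_state(); print(s)
ims=[]
for n in ["scene","side","wrist"]:
    im=vision.get_image(n); cv2.imwrite(f"pics/{n}0.png",im[:,:,::-1]); i=vision.camera_info(n); print(n,i)
E
```

```text
{'time': 0.0, 'joint_positions': array([-1.29992076,  0.32184898, -0.07010038,  1.45165995,  0.02259664,
        1.37078516, -0.05690538]), 'qd': array([-1.46587236e-03,  5.01354320e-06, -3.47938337e-04, -5.83252281e-04,
        5.88261195e-05, -6.88311415e-04, -2.32815744e-04]), 'joint_torque': array([-4.23889978e-04, -4.91279840e+01, -4.04216694e-01, -3.12525129e+01,
       -6.39966619e-02,  4.39159304e-02,  1.91307240e-04]), 'position': array([0.16496549, 0.62810713, 0.19715235]), 'tool_rot': array([-1.01926767,  1.32127524,  1.01720398]), 'ft_force': array([0.50606631, 0.37231579, 0.3388511 ]), 'torque': array([-0.02131272, -0.01417068, -0.02081468]), 'grip_width': 1.0029577699370373}
scene {'fov_y': 51.00119482801003, 'cx': 276.5956834751295, 'cy': 210.83208653295785, 'pose': array([[-0.64477347,  0.52419747, -0.55631303,  1.1239747 ],
       [ 0.76423908,  0.45575858, -0.4563143 ,  0.46530915],
       [ 0.01434564, -0.71937551, -0.69447324,  0.77693012],
       [ 0.        ,  0.        ,  0.        ,  1.        ]])}
side {'fov_y': 49.54086908823168, 'cx': 283.12481571542696, 'cy': 209.20067806589884, 'pose': array([[ 0.73887143, -0.47476618,  0.47819043,  0.16581338],
       [-0.67371299, -0.50635505,  0.53825214, -0.46217313],
       [-0.01340977, -0.71986223, -0.69398743,  0.69507958],
       [ 0.        ,  0.        ,  0.        ,  1.        ]])}
wrist {'fov_y': 71.62488169792627, 'cx': 275.404887407888, 'cy': 203.16537258587346, 'pose': array([[ 2.53530494e-01,  9.31216206e-01,  2.61837098e-01,
         9.37271109e-02],
       [ 9.67327385e-01, -2.44028242e-01, -6.87600656e-02,
         6.46839263e-01],
       [-1.34840694e-04,  2.70714969e-01, -9.62659539e-01,
         3.85383345e-01],
       [ 0.00000000e+00,  0.00000000e+00,  0.00000000e+00,
         1.00000000e+00]])}
```

View pics/scene0.png

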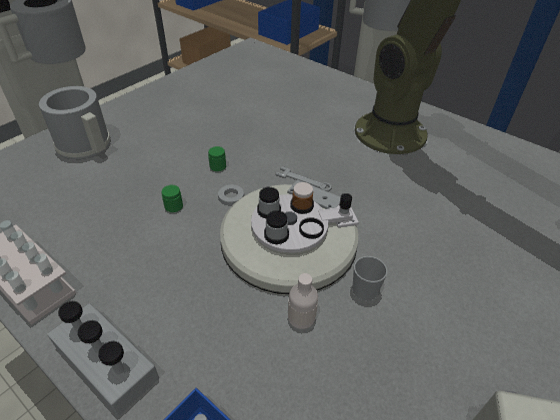

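View pics/side0.png

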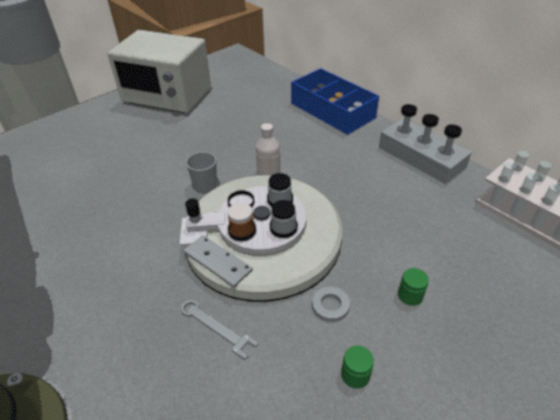

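The knob is at scene (346,202) and side (193,207). Things it could be confused with:
- black jar caps at scene (269,193) and (277,218)
- black knobs on the grey block at scene (70,311), (90,331) and (111,353)

I choose the one on the lug. The index plate with its holes is around side (218,258). Next I triangulate and take a close crop.

Run:
```python
from h import *
A=cv2.imread('pics/side0.png'); B=cv2.imread('pics/scene0.png')
def blob(im,x0,y0,x1,y1):
    g=im[y0:y1,x0:x1].max(2); m=(g<45).astype(np.uint8)
    n,l,s,c=cv2.connectedComponentsWithStats(m); k=1+np.argmax(s[1:,4]); print(s[k],c[k]+[x0,y0]); return c[k]+[x0,y0]
a=blob(A,183,195,203,222); b=blob(B,336,190,356,215)
for z in (.09,.0995,.105): print(z,cast('side',a,z),cast('scene',b,z))
# disc axis: base rim ellipse light -> cast contour at z=.042
for n,im in(('side',A),('scene',B)):
    hsv=cv2.cvtColor(im,cv2.COLOR_BGR2HSV)
    pass
a1=cv2.resize(A[175:295,170:350],None,fx=4,fy=4,interpolation=cv2.INTER_CUBIC)
b1=cv2.resize(B[170:295,215:365],None,fx=4,fy=4,interpolation=cv2.INTER_CUBIC)
cv2.imwrite('pics/c1.png',a1); cv2.imwrite('pics/c2.png',b1)
```

```text
[  3   4  13  18 177] [192.27683616 207.69491525]
[  4   4  12  16 151] [345.46357616 201.13245033]
0.09 [0.45763918 0.13015999 0.09      ] [0.444824   0.11309031 0.09      ]
0.0995 [0.45305739 0.12086012 0.0995    ] [0.45421642 0.11796137 0.0995    ]
0.105 [0.45040478 0.11547598 0.105     ] [0.45965413 0.12078146 0.105     ]
```

View pics/c1.png

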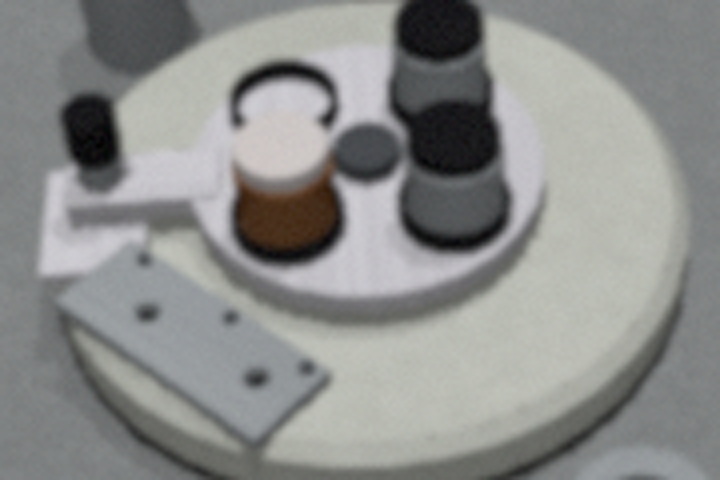

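View pics/c2.png

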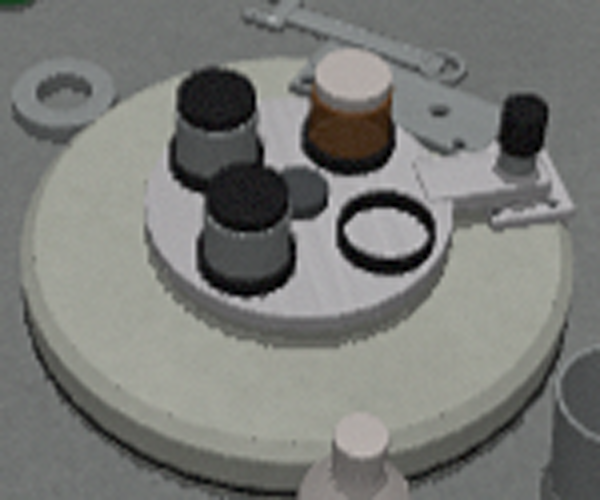

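Run:
```python
from h import *
from scipy.optimize import least_squares
for z in (.066,.07,.075): print('hub',z,cast('side',(261.5,212.5),z),cast('scene',(290.5,218),z))
K=np.array([.4536,.1194])
H=cast('side',(207,253),.0505)[:2];H2=cast('scene',(325,197.5),.0505)[:2];H3=cast('side',(234,269.2),.0505)[:2]
print(H,H2,H3)
# axis from base rim: mask of top face (light greenish) -> ellipse fit is approximate; use K,H,H3 radius .13
Hm=(H+H2)/2
f=lambda c:[np.hypot(*(p-c))-.13 for p in (K,Hm,H3)]
r=least_squares(f,[.57,.12]);c=r.x;print('axis',c,r.fun)
a=[np.arctan2(*(p-c)[::-1]) for p in (K,Hm,H3)];print(np.degrees(a), (np.array(a)-a[0])%(2*np.pi))
s=ctrl.get_state();print(R.from_rotvec(s['tool_rot']).as_matrix())
```

```text
hub 0.066 [0.56172038 0.04805943 0.066     ] [0.55164855 0.03742278 0.066     ]
hub 0.07 [0.55920301 0.04481512 0.07      ] [0.5548687  0.03983026 0.07      ]
hub 0.075 [0.55605629 0.04075973 0.075     ] [0.55889389 0.0428396  0.075     ]
[0.42745358 0.04789412] [0.4278913  0.04739245] [ 0.44072369 -0.01669222]
axis [0.55735317 0.0409395 ] [ 7.98612613e-05 -1.46111233e-04  9.17046541e-05]
[ 142.90260342  177.04075616 -153.70400893] [0.         0.59582317 1.10642334]
[[-2.23468650e-04 -9.67211057e-01  2.53973858e-01]
 [-1.39303777e-03  2.53973919e-01  9.67210064e-01]
 [-9.99999005e-01 -1.37654050e-04 -1.40411674e-03]]
```

Axis is about (0.557, 0.041), knob about (0.4536, 0.1194), and the next hole about 0.59 rad on. Distances to the axis match 130 mm within 0.2 mm. Approaching at height.

servo_tool(
  commands=[
    [[0,0,0,2,-20,-20,60],[0,0,0,5,-60,-61,60],[0,0,0,9,-100,-102,60],[0,0,0,13,-141,-145,60],[0,0,0,17,-182,-187,60]],
  ],
  newtons=20,
)

```text
time: 0.78
position: [0.2944, 0.3996, 0.181]
tool_rot: [-1.018, 1.32, 1.018]
ft_force: [1.2, 0.3, 0.8]
grip_width: 0.692
```

servo_tool(
  commands=[
    [[0,0,0,4,-41,-42,60],[0,0,0,8,-82,-84,60],[0,0,0,12,-123,-126,60],[0,0,0,16,-164,-168,60],[0,0,0,20,-200,-205,60]],
  ],
)

```text
time: 1.4
position: [0.4357, 0.1504, 0.1612]
tool_rot: [-1.017, 1.32, 1.017]
ft_force: [1.3, 1.6, -0.1]
grip_width: 0.688
```

servo_tool(
  commands=[
    [[8,0,0,0,-13,-13,60],[15,0,0,0,-25,-26,60],[22,0,0,0,-25,-26,60],[22,0,0,0,-25,-26,60]],
  ],
)

```text
time: 1.9
position: [0.4525, 0.1208, 0.1611]
tool_rot: [-0.726, 1.446, 0.726]
ft_force: [-0.2, -0.2, 0.7]
grip_width: 0.684
```

Run:
```python
from h import *
s=ctrl.get_state();print(s['position'],s['joint_positions'],s['ft_force'])
print(R.from_rotvec(s['tool_rot']).as_matrix().round(3))
i=vision.camera_info('wrist')
im=vision.get_image('wrist'); cv2.imwrite('pics/w1.png',im[:,:,::-1])
import pickle;pickle.dump(i,open('w1.pkl','wb'))
print(proj('wrist',[.4536,.1194,.1145],i),proj('wrist',[.4277,.0477,.0505],i))
```

```text
[0.45248103 0.12081057 0.16108104] [-0.73275859 -0.05946827  0.40332373  1.94713645  0.0244654   1.2495402
  0.59306321] [-0.20405665 -0.2105983   0.69651013]
[[-0.    -0.802  0.597]
 [ 0.     0.597  0.802]
 [-1.     0.    -0.   ]]
(np.float64(274.7466878869167), np.float64(213.9990247926076)) (np.float64(207.0765266149291), np.float64(215.3318263820307))
```

View pics/w1.png

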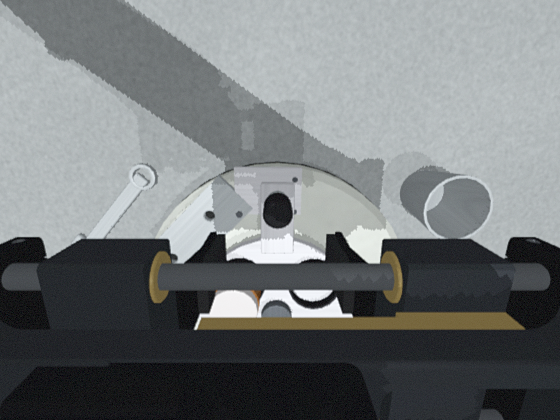

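The wrist view shows the knob at (277,210), centred between the fingers. The next hole is at (210,215), close to the predicted (207,215). The beaker and wrench are clear. Next is a fine knob and hole measurement.

Run:
```python
from h import *
import pickle; i=pickle.load(open('w1.pkl','rb'))
im=cv2.imread('pics/w1.png')
def blob(x0,y0,x1,y1,t):
    m=(im[y0:y1,x0:x1].max(2)<t).astype(np.uint8)
    n,l,s,c=cv2.connectedComponentsWithStats(m); k=1+np.argmax(s[1:,4]); return s[k][:2]+[x0,y0],s[k][2:4],c[k]+[x0,y0]
k=blob(255,180,300,235,60);print(k)
h=blob(200,205,220,226,90);print(h)
h2=blob(230,205,247,224,90);print(h2)
def sil(x,y):
    t=np.linspace(0,2*np.pi,60);p=np.array([proj('wrist',[x+.013*np.cos(a),y+.013*np.sin(a),z],i) for a in t for z in(.0845,.1145)])
    return p.min(0),p.max(0)
print(sil(.4536,.1194))
d=np.eye(2)*.005
print(sil(.4586,.1194),sil(.4536,.1244))
print(cast('wrist',h[2],.0505,i), cast('wrist',h2[2],.0505,i))
```

```text
(array([263, 193]), array([29, 35], dtype=int32), array([277.22249691, 210.24721879]))
(array([206, 211]), array([9, 8], dtype=int32), array([209.8 , 214.46]))
(array([237, 212]), array([5, 5], dtype=int32), array([238.76923077, 214.        ]))
(array([259.37601598, 190.91446129]), array([290.1144964 , 228.43778705]))
(array([262.95997723, 195.08593989]), array([293.56288723, 232.81061546])) (array([264.08454165, 187.78844787]), array([294.92261983, 225.1575475 ]))
[0.42869621 0.05069036 0.0505    ] [0.44691212 0.0760322  0.0505    ]
```

servo_tool(
  commands=[
    [[0,0,0,20,-2,0.7,55],[0,0,0,45,-2,0.7,50],[0,0,0,65,-2,0.7,45],[0,0,0,76,-2,0.7,40],[0,0,0,76,-2,0.7,36]],
  ],
  newtons=12,
)

```text
time: 2.58
position: [0.4541, 0.1204, 0.0848]
tool_rot: [-0.727, 1.447, 0.727]
ft_force: [-0.9, 0.1, 0.3]
grip_width: 0.444
```

servo_tool(
  commands=[
    [[0,0,0,0,0,0,30],[0,0,0,0,0,0,27]],
  ],
  newtons=8,
)

```text
time: 2.82
position: [0.4553, 0.1207, 0.0861]
tool_rot: [-0.726, 1.444, 0.726]
ft_force: [-0.5, 0.4, -0.5]
grip_width: 0.329
```

servo_tool(
  commands=[
    [[0,0,0,0,0,0,26],[0,0,0,0,0,0,24],[0,0,0,0,0,0,20]],
  ],
  newtons=8,
)

```text
time: 3.2
position: [0.4552, 0.1208, 0.0857]
tool_rot: [-0.725, 1.445, 0.726]
ft_force: [0.4, 1.6, 2.0]
grip_width: 0.28
```

servo_tool(
  commands=[
    [[0,0,0,0,0,0,15],[0,0,0,0,0,0,15]],
  ],
  newtons=22,
)

```text
time: 3.45
position: [0.4552, 0.1208, 0.0857]
tool_rot: [-0.725, 1.445, 0.726]
ft_force: [0.8, 1.1, 4.7]
grip_width: 0.273
```

servo_tool(
  commands=[
    [[0,0,0,-2,0,0,15],[0,0,0,-4,0,0,15],[0,0,0,-6,0,0,15],[0,0,0,-6,0,0,15]],
  ],
)

```text
time: 3.95
position: [0.4544, 0.1199, 0.091]
tool_rot: [-0.726, 1.447, 0.725]
ft_force: [2.5, 0.6, -7.3]
grip_width: 0.272
```

Downward force of about 7 N matches the spring, so the pin is coming up with the knob. Lifting to about 10.5 mm.

servo_tool(
  commands=[
    [[0,0,0,-2,0,0,15],[0,0,0,-4.5,0,0,15],[0,0,0,-4.5,0,0,15],[0,0,0,-4.5,0,0,15]],
  ],
)

```text
time: 4.45
position: [0.4543, 0.1199, 0.0955]
tool_rot: [-0.726, 1.447, 0.725]
ft_force: [3.3, -2.3, -7.8]
grip_width: 0.276
```

Run:
```python
from h import *
s=ctrl.get_state();print(s['position'],s['ft_force'],s['grip_width'],s['joint_positions'])
M=R.from_rotvec(s['tool_rot']).as_matrix();print(M.round(3))
im=vision.get_image('side'); cv2.imwrite('pics/s1.png',cv2.resize(im[150:290,140:320,::-1],None,fx=4,fy=4,interpolation=cv2.INTER_CUBIC))
# path: rotate commanded knob pose about axis; tool-frame deltas
c=np.array([.5573,.0413]);p=s['position'][:2]
print(np.hypot(*(p-c)))
for th in (.1,.2,.3,.4,.5,.55,.6):
    r=R.from_euler('z',th).as_matrix()[:2,:2]; d=np.append(c+r@(p-c)-p,0)
    print(th,np.degrees(th).round(1),(M.T@d*1000).round(1))
```

```text
[0.45429015 0.11990671 0.09549869] [ 3.27234119 -2.27700516 -7.79998558] 0.27571226282171835 [-0.72566135  0.00942281  0.41549804  2.02444738 -0.003781    1.10944734
  0.62134805]
[[-0.001 -0.802  0.598]
 [-0.001  0.598  0.802]
 [-1.     0.    -0.001]]
0.12957640525579814
0.1 5.7 [  0.   -0.5 -12.9]
0.2 11.5 [  0.   -2.3 -25.8]
0.3 17.2 [  0.   -5.4 -38.4]
0.4 22.9 [  0.   -9.7 -50.6]
0.5 28.6 [  0.1 -15.2 -62.3]
0.55 31.5 [  0.1 -18.4 -67.9]
0.6 34.4 [  0.1 -21.8 -73.4]
```

View pics/s1.png

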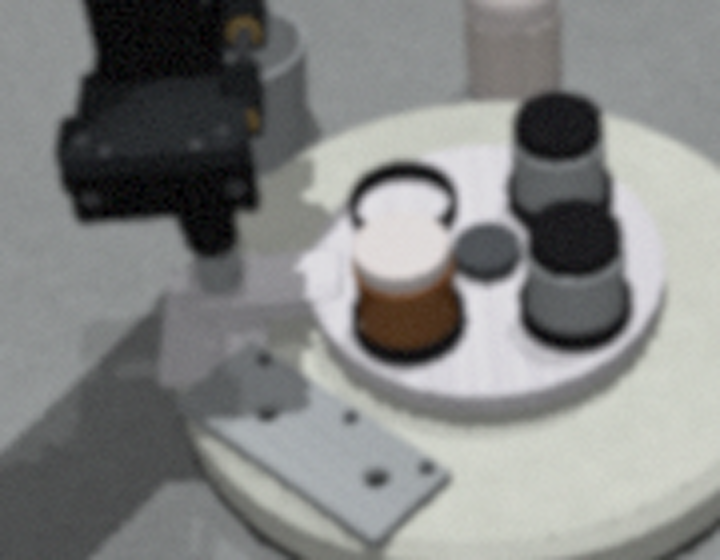

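The knob is gripped between the fingers and the jars are standing. Turning to about 0.2 rad, then 0.4 rad.

servo_tool(
  commands=[
    [[-1.5,0,0,0,0,-3.4,15],[-4.3,0,0,0,-0.3,-9.7,15],[-8,0,0,0,-1.1,-18,15],[-11.5,0,0,0,-2.3,-25.8,15],[-11.5,0,0,0,-2.3,-25.8,15]],
  ],
)

```text
time: 5.12
position: [0.4409, 0.0976, 0.0958]
tool_rot: [-0.879, 1.386, 0.879]
ft_force: [4.1, -2.7, -7.9]
grip_width: 0.271
```

Run:
```python
from h import *
s=ctrl.get_state();p=s['position'];print(p,s['ft_force'],s['torque'],s['grip_width'],s['joint_positions'])
c=np.array([.5573,.0413]);d=p[:2]-c;print(np.hypot(*d),np.arctan2(d[1],d[0]))
M=R.from_rotvec(s['tool_rot']).as_matrix();print(M.round(3), M.T@s['ft_force'])
```

```text
[0.44090461 0.09756106 0.09582065] [ 4.08739243 -2.70775353 -7.86952584] [-0.5978937  -0.71280105  0.10335134] 0.27079906580823376 [-0.71071802 -0.03637775  0.42920791  2.06443582  0.01723242  1.11032001
  0.84066101]
0.12927951445672034 2.691344137133512
[[ 0.    -0.904  0.427]
 [-0.     0.427  0.904]
 [-1.    -0.    -0.   ]] [ 7.87057805 -4.85048981 -0.70348621]
```

servo_tool(
  commands=[
    [[-2.5,0,0,0,-0.3,-5.6,15],[-6,0,0,0,-1.0,-13.5,15],[-10,0,0,0,-2.2,-22.5,15],[-14,0,0,0,-4,-31.4,15],[-14,0,0,0,-4,-31.4,15]],
  ],
)

```text
time: 5.75
position: [0.4312, 0.068, 0.0958]
tool_rot: [-1.062, 1.296, 1.063]
ft_force: [2.6, -1.0, -9.3]
grip_width: 0.273
```

```bash
cat > st.py <<'E'
from h import *
s=ctrl.get_state();p=s['position'];print(p,s['ft_force'].round(1),s['grip_width'],s['joint_positions'].round(3),s['time'])
c=np.array([.5573,.0413]);d=p[:2]-c;th=np.arctan2(d[1],d[0])%(2*np.pi)-2.490
print(np.hypot(*d),'theta',th)
M=R.from_rotvec(s['tool_rot']).as_matrix();print('ftool',(M.T@s['ft_force']).round(1), 'toolz ang',np.degrees(np.arctan2(M[1,2],M[0,2])))
for q in (.02,.05,.1):
    r=R.from_euler('z',q).as_matrix()[:2,:2]; print(q,np.degrees(q).round(1),(M.T@np.append(r@d-d,0)*1000).round(2))
E
python3 st.py
```

```text
[0.43123895 0.06804139 0.09581683] [ 2.6 -1.  -9.3] 0.2732956742919301 [-0.692 -0.076  0.461  2.097  0.037  1.113  1.125] 5.75
0.1288661732874318 theta 0.4425608256289748
ftool [ 9.3 -2.7 -0.5] toolz ang 78.68224957073954
0.02 1.1 [-0.    0.   -2.58]
0.05 2.9 [-0.   -0.09 -6.44]
0.1 5.7 [ -0.    -0.5  -12.87]
```

servo_tool(
  commands=[
    [[-2,0,0,0,-0.1,-4.5,15],[-5.7,0,0,0,-0.5,-12.5,15],[-5.7,0,0,0,-0.5,-12.5,15],[-5.7,0,0,1.5,-0.5,-12.5,15],[-5.7,0,0,2.5,-0.5,-12.5,15]],
  ],
)

```text
time: 6.38
position: [0.4294, 0.056, 0.0932]
tool_rot: [-1.138, 1.254, 1.137]
ft_force: [3.6, -1.3, -8.0]
grip_width: 0.27
```

```bash
python3 st.py
```

```text
[0.42944815 0.05601076 0.09318187] [ 3.6 -1.3 -8. ] 0.27039857367719367 [-0.685 -0.083  0.478  2.108  0.043  1.108  1.247] 6.375
0.12869538142521916 theta 0.537035408972633
ftool [ 8.  -3.7 -1. ] toolz ang 84.44759083061187
0.02 1.1 [ 0.    0.02 -2.57]
0.05 2.9 [ 0.   -0.05 -6.43]
0.1 5.7 [  0.    -0.42 -12.86]
```

servo_tool(
  commands=[
    [[0,0,0,0.5,0,0,15],[0,0,0,0.5,0,0,15]],
  ],
)

```text
time: 6.62
position: [0.4294, 0.056, 0.0929]
tool_rot: [-1.138, 1.253, 1.138]
ft_force: [2.4, -1.1, -6.9]
grip_width: 0.276
```

servo_tool(
  commands=[
    [[0,0,0,0.5,0,0,15],[0,0,0,0.5,0,0,15]],
  ],
)

```text
time: 6.88
position: [0.4295, 0.056, 0.0927]
tool_rot: [-1.138, 1.253, 1.138]
ft_force: [1.4, -1.0, -1.1]
grip_width: 0.274
```

Plate contact felt: the downward pull faded from 7 N to 1 N. Opening slightly into a loose cage, then dragging toward the hole.

servo_tool(
  commands=[
    [[0,0,0,0,0,0,28],[0,0,0,0,0,0,29],[0,0,0,0,0,0,29],[0,0,0,0,0,0,29]],
  ],
)

```text
time: 7.38
position: [0.4293, 0.0561, 0.0924]
tool_rot: [-1.138, 1.253, 1.138]
ft_force: [-0.2, -0.1, 0.2]
grip_width: 0.332
```

```bash
python3 st.py
```

```text
[0.42933536 0.05610461 0.09235579] [-0.2 -0.1  0.2] 0.3321897278912966 [-0.684 -0.082  0.478  2.109  0.042  1.106  1.248] 7.375
0.12881818500058365 theta 0.5364117603408025
ftool [-0.2  0.2 -0.1] toolz ang 84.49689478847652
0.02 1.1 [-0.    0.02 -2.58]
0.05 2.9 [-0.   -0.04 -6.44]
0.1 5.7 [ -0.    -0.4  -12.87]
```

servo_tool(
  commands=[
    [[-0.5,0,0,0,0,-1,29],[-1,0,0,0,0,-2,29],[-1.4,0,0,0,0,-3,29],[-1.7,0,0,0,0,-4,29],[-1.7,0,0,0,0,-4,29]],
  ],
)

```text
time: 8.0
position: [0.4291, 0.0526, 0.0923]
tool_rot: [-1.16, 1.239, 1.161]
ft_force: [0.9, 4.2, -0.8]
grip_width: 0.336
```

servo_tool(
  commands=[
    [[-0.2,0,0,0,0,-0.5,29],[-0.4,0,0,0,0,-1,29],[-0.4,0,0,0,0,-1,29]],
  ],
)

```text
time: 8.38
position: [0.4287, 0.0505, 0.0921]
tool_rot: [-1.165, 1.237, 1.165]
ft_force: [1.6, 3.6, -3.0]
grip_width: 0.336
```

servo_tool(
  commands=[
    [[-0.2,0,0,0,0,-0.5,29],[-0.2,0,0,0,0,-0.5,29],[-0.4,0,0,0,0,-1,29],[-0.4,0,0,0,0,-1,29]],
  ],
)

```text
time: 8.88
position: [0.4289, 0.0494, 0.0923]
tool_rot: [-1.17, 1.234, 1.17]
ft_force: [0.5, -0.5, -0.3]
grip_width: 0.335
```

servo_tool(
  commands=[
    [[-0.2,0,0,0,0,-0.5,29],[-0.2,0,0,0,0,-0.5,29],[-0.4,0,0,0,0,-1,29],[-0.4,0,0,0,0,-1,29]],
  ],
)

```text
time: 9.38
position: [0.4288, 0.0489, 0.0923]
tool_rot: [-1.176, 1.23, 1.176]
ft_force: [-0.2, -0.3, 0.1]
grip_width: 0.334
```

Push force dropped to zero, so the pin has probably fallen in. Checking by camera.

```bash
python3 st.py
python3 - <<'E'
from h import *
a=vision.get_image('side')[180:300,150:270,::-1]; b=vision.get_image('scene')[140:260,270:390,::-1]
cv2.imwrite('pics/s2.png',cv2.resize(np.hstack([a,b]),None,fx=3.3,fy=3.3,interpolation=cv2.INTER_CUBIC))
E
```

```text
[0.42882264 0.04886206 0.09228257] [-0.2 -0.3  0.1] 0.33446208533669836 [-0.68  -0.087  0.489  2.112  0.045  1.106  1.312] 9.375
0.12869971176031186 theta 0.5928013809790169
ftool [-0.1  0.2 -0.3] toolz ang 87.38818351290945
0.02 1.1 [-0.    0.01 -2.57]
0.05 2.9 [-0.   -0.08 -6.43]
0.1 5.7 [ -0.    -0.47 -12.86]
```

View pics/s2.png

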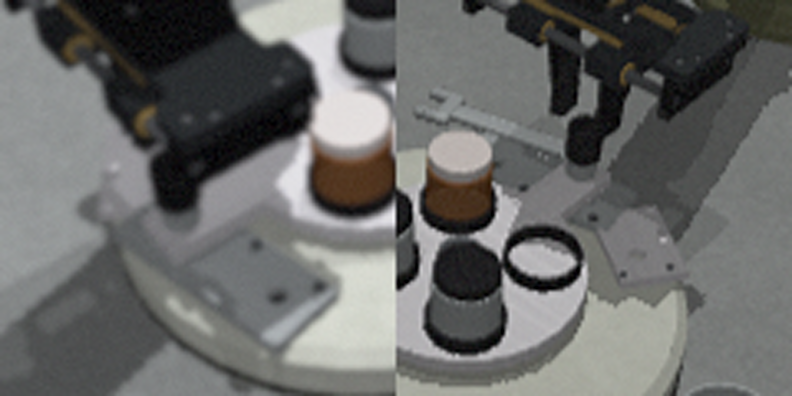

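Run:
```python
from h import *
im=vision.get_image('scene')
m=(im[170:195,315:340].max(2)<60); print('\n'.join(''.join('#' if v else '.' for v in r) for r in m))
c=np.array([.5573,.0413])
for th in (.57,.59):
  x,y=c+.13*np.array([np.cos(2.49+th),np.sin(2.49+th)])
  for dz in (0,.0075):
    t=np.linspace(0,2*np.pi,60);p=np.array([proj('scene',[x+.013*np.cos(a),y+.013*np.sin(a),z+dz]) for a in t for z in(.0845,.1145)])
    print(th,dz,p.min(0).round(1),p.max(0).round(1))
```

```text
..########......########.
..########......########.
..#######.......########.
..######........########.
...####........#########.
..........####.########..
........###############..
.......################..
.......################..
.......###############...
.......#############.....
.......############......
.......###########.......
.......###########.......
......###########........
.......##########........
......###########........
.......##########........
.......##########........
........########.........
............#............
.........................
.........................
.........................
.........................
0.57 0 [322.4 174.7] [334.6 191.4]
0.57 0.0075 [322.7 172.2] [334.9 189. ]
0.59 0 [321.6 174.2] [333.7 190.9]
0.59 0.0075 [321.9 171.7] [334.1 188.5]
```

The knob's silhouette (top at row 175, bottom at 190) matches pin home at about 0.59 rad. With the pin still resting on the plate, the top would be at row 171.7. Releasing and retreating upward.

servo_tool(
  commands=[
    [[0,0,0,0,0,0,38],[0,0,0,0,0,0,48],[0,0,0,0,0,0,50],[0,0,0,-10,0,0,50],[0,0,0,-30,0,0,50]],
  ],
)

```text
time: 10.15
position: [0.4283, 0.0487, 0.1226]
tool_rot: [-1.175, 1.232, 1.176]
ft_force: [1.2, 0.4, 0.6]
grip_width: 0.575
```

servo_tool(
  commands=[
    [[0,0,0,-30,0,0,50],[0,0,0,-60,0,0,50],[0,0,0,-75,0,50,50],[0,0,0,-75,0,100,50],[0,0,0,-75,0,100,50]],
  ],
)

```text
time: 10.78
position: [0.4329, 0.1529, 0.1979]
tool_rot: [-1.18, 1.226, 1.18]
ft_force: [0.4, -0.6, -0.6]
grip_width: 0.571
```

```bash
python3 st.py
python3 - <<'E'
from h import *
a=vision.get_image('side')[150:300,150:340,::-1]; b=vision.get_image('scene')[150:300,200:390,::-1]
cv2.imwrite('pics/s3.png',cv2.resize(np.hstack([a,b]),None,fx=2.1,fy=2.1,interpolation=cv2.INTER_CUBIC))
im=b[15:50,112:145]
n,l,s,cc=cv2.connectedComponentsWithStats((im.max(2)<60).astype(np.uint8));print(s[1:]+[312,165,0,0,0])
E
```

```text
[0.43290826 0.15286541 0.19794087] [ 0.4 -0.6 -0.6] 0.571243233741707 [-0.77  -0.105  0.35   1.913  0.037  1.327  1.101] 10.775
0.16709322861279025 theta -0.07950022993361872
ftool [ 0.6 -0.4 -0.6] toolz ang 87.77580455520045
0.02 1.1 [-0.    2.11 -2.59]
0.05 2.9 [-0.01  5.17 -6.56]
0.1 5.7 [ -0.02  10.   -13.37]
[[322 175  11  16 146]]
```

View pics/s3.png

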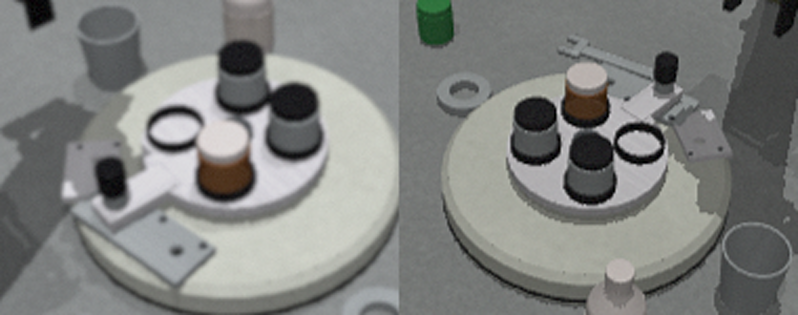

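The knob sits low on the lug over the steel plate. Its scene box spans rows 175–191 (home prediction 174.2–190.9). The jars are upright, the surroundings look unmoved, and the gripper is clear.

```bash
python3 -c "
from bench import close_job; print(close_job())"
```

```text
the job is handed in; nothing more can be done
None
```

The job is handed in with the pin home in the next hole, as far as my checks show; no verdict was reported.

**What I did:** I gripped the knob and drew the pin up about 10 mm against roughly 8 N of spring. I turned the carousel to about 0.54 rad and lowered the pin until I felt the plate. I then loosened the fingers into a cage and nudged the knob at about 4 N until the side force vanished as the pin dropped, at about 0.59 rad. After that I opened the fingers and lifted away. The robot's clock read 10.8 s of the 45 s allowed.

**Last checks:**
- **Pin and angle:** the free knob's outline spans scene rows 175–191. That matches pin home at 0.59 rad (174.2–190.9), not resting on the plate (171.7–188.5).
- **Surroundings:** by eye, the jars stand upright and the beaker, bottle, flange and wrench look unmoved.
- **Robot:** the gripper is clear and the force reading is near zero.

**Disagreements:**
- The wrist camera placed the knob and hole 2–3 mm away from where the fixed cameras did. I used the average for the grasp and found the hole by feel.
- The gripper read about 24 mm on the 26 mm knob.

The pin-to-plate force could not be read directly. The wrist force readings taken at the end of each move stayed at about 10 N or less.

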